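Lock up a small litho stone with the toggle clamp

TASK

Lock up the small litho stone on the plywood board for inking: with the fingertips, slide it back until it sits flat against the rear fence, then push the toggle clamp's lever over past its dead point until it snaps into lock and pins the stone against the end stop. Slide the stone, never lift or tip it, and leave the other things on the board and the table where they are.

Things in the scene. Friction and masses are not known exactly. Their poses are not given: they have to be found in the camera images.
- board: the lock-up board: plywood 200 (x) x 316 (y) x 18 mm, screwed down. Origin: centre of its underside; x points to its rear edge, away from the robot, y to its left end, z up. It carries a rear fence, an end stop and a toggle clamp, whose push rod runs along the board's y at x = 20 mm, 18 mm above the board's top, and pushes towards +y
- rear_fence (a point): middle of the rear fence's inner (front) face, at the board's top: x = 62, y = 72.5 mm in the board's frame. The fence is a wooden strip along the board's y, 145 mm long (y = 0 to 145), 22 mm high; its face looks to the board's -x
- end_stop (a point): middle of the end stop's inner face, at the board's top: x = 16, y = 125 mm in the board's frame. The stop is a wooden strip along the board's x (x = -30 to 62), 22 mm high; its face looks to -y, towards the clamp
- stone: the small litho stone: a limestone slab 84 (x) x 110 (y) x 32 mm, about 0.8 kg, grey-beige, inked black on top. Origin: centre of its underside, z up. It lies loose on the board between clamp and end stop, its x within 6 degrees of the board's x; flat against the rear fence its origin is at x = 20 mm in the board's frame, against both fence and stop at x = 20, y = 70
- lever (a joint): angle of the clamp's lever, rad: 0 open, leaning 30 degrees from upright away from the stone; grows as it is pushed over towards the stone, upright at 0.524, dead point 1.571, locked on its stop at 1.780, lying 18 degrees above level. It stays where left until the tip meets the stone; then the rubber pushes it back, but past the dead point snaps it shut. About 2 N at the grip, 6 N near the dead point
- lever_pivot (a point): the lever's pivot, 18 mm above the board's top at x = 20, y = -129.5 mm of the board's frame; the lever swings in the upright plane through it along the board's y
- lever_grip (a point): a point in the middle of the lever's black rubber grip, 95 mm from the pivot. The grip reaches from 46 to 118 mm from the pivot and is 22 mm wide and 15 mm thick
- tip: the clamp's black rubber tip on the end of the push rod, 20 mm across, 12 mm long; origin at its rear, the push face 12 mm further towards the stone. The rod's stroke is 30 mm, farthest out at the dead point, where a stone against the end stop squeezes the tip by about 3 mm; the clamp itself pushes the stone the last millimetres to the stop
- tin: a closed steel ink tin, 63 mm across and 40 mm high, standing on the board's front right part; a bystander. Origin: its underside, at its middle
- slip: a grey rubbing stone, 60 x 34 x 25 mm, lying on the front of the board; a bystander. Origin: its underside, at its middle
- bowl: a steel bowl, 124 mm across, 50 mm high, on the table left of the board; a bystander. Origin: its underside, at its middle
- knife: an ink knife 210 mm long, lying on the table behind the board; a bystander. Origin: its underside, at about half its length
- tub: a white plastic tub, 68 mm across, 75 mm high, on the table right of the board, near its rear; a bystander. Origin: its underside, at its middle
- crayon: a black crayon stick 85 x 14 x 14 mm, on the table left of the board; a bystander. Origin: its underside, at its middle
- brayer: a hand roller with a wooden handle, 90 mm wide, on the table right of the board, near the lever; a bystander. Origin: its underside, at about half its length
Not all that is in view belongs to the job. Of the things shaped like the stone, the grey one is meant.

How it is judged:
By the outcome, as a careful person would: the job done as asked, in the order asked, and still so for the second after the job is handed in, with the robot touching nothing.
It also fails if it takes over 54 s, if anything falls off the work surface, if the arm or the gripper's body presses on something with over 40 N, if the wrist force passes 120 N, or if a joint passes its speed limit or range.

ROBOT

A 6-joint arm with a two-finger parallel gripper is mounted at the origin on the work surface. World frame = base frame: x ahead of the robot, y to its left, z up, the work surface at z = 0. Lengths are in mm, angles in rad, forces in N, time in s.
With the tool pointing down it reaches from about 375 to 925 mm from the base axis. Payload 5.7 kg.
Tool frame: the origin (TCP) lies between the finger pads; the fingertips stand robot.tcp_to_tips ahead of it and the grasp point (between the pads) lies 5 mm behind it (robot.tcp_to_tips is the distance from the TCP to the fingertips, in mm); z points along the fingers, y is the direction in which the jaws open and shut (so a half turn about z gives the same grasp; the last joint's range is limited). The gripper opens to 85 mm and grips with 20 to 120 N. Pads are 22 mm wide; open, the fingers measure 114 mm over their backs; the gripper's body (76 mm by 85 mm) begins 54 mm behind the grasp point. The pads swing forward as they close: fully open they stand 13 mm farther back than shut.
Start: joints at [-1.277, 0.359, 1.51, -0, 1.272, -0.115], TCP at [238.488, -550.535, 245.267] pointing down, gripper open.
Joint ranges: [-2.97, 2.97], [-1.01, 2.36], [0.21, 2.38], [-0.96, 4.11], [0.2, 2.71], [-2.98, 2.98]. Speed limits (rad/s): [2.39, 2.39, 3.14, 3.14, 3.14, 3.14].

INTERFACE

Orientations are given as [roll, pitch, yaw] about the fixed x, y, z axes, in that order (R = Rz(yaw) Ry(pitch) Rx(roll)).
In Python, from bench import robot gives the robot as it stands.
- The arm moves only by the tool step_arm, never from a script. Its arguments are lists of equal length, an entry for each row: "xyz": the shift along the world's x, y, z in mm, a list of three; "angular": the turn, a rotation vector about the world's x, y, z in degrees, a list of three; "gripper": the closure in counts, from 0 (fully open) to 255 (shut). A call has 1 to 10 rows; each row shifts and turns the commanded pose from where the row before left it; what a row does not reach is not made up. A row lasts 1/10 s, in which the tool goes at most 50 mm and 8.59 degrees, less where a joint would pass 70% of its speed; a pose out of reach is approached as far as the arm can. A call with a gripper value outside its range is refused whole. The fingers move at their own pace and stop on an object; the grip force is fixed at half the most. Time passes only in rows, so rows that do not move let the fingers close. It gives the time, the measured TCP pose, the force and the opening at its end, in the units of the state.
- robot.read_state(): the state, without advancing time (a new reading comes with each control period).
- robot.read_camera(name): name is "side" or "top" or "wrist"; returns a dict with "img" (420x560x3 uint8, red, green, blue), "fovy" (degrees; the focal length in pixels is half the picture's height over the tangent of half this angle, whatever the lens; pixels are square), "cx", "cy" (the principal point, pixels), "eye" and "orientation" of the camera in the world. Camera axes: x right, y up, looking along -z (the intrinsics and any distortion apply to the point x, -y, -z); pixel columns grow to the right and rows downward; lengths in mm; the calibration is good to about 2 mm. A picture is of the moment at which its call begins. There is no depth.
- robot.sign_off(): hands the job in, once; it reports no verdict.
The state is a dict: "t": time; "joint_pos": joint angles; "joint_vel": joint speeds; "joint_torque": joint torques, N m; "tool_pos": TCP position; "tcp_rot": TCP orientation; "contact_force": force on the tool from outside, world axes, zero at the start; "moment": the same for the moment, N m; "gripper_width": opening from 0.0 (shut) to 1.0 (fully open).
Only numpy, scipy, OpenCV 4.12 (cv2) and the standard library are available. Lean on these libraries where they do the work, as an engineer would, in place of code of your own. Each camera call takes 0.05 s, during which the arm holds its last target.

## Working session

There is one attempt and no reset: what is moved stays moved. The work goes in short steps, Python scripts to look and compute and a tool call to move; the robot and the scene stay as the last step left them, time stands still between calls to the robot, and variables do not carry over. Pictures are saved under pics/ and viewed, and the job is handed in when it is done.

Besides the shell and the picture viewer there is one more tool, called after "Request:" as name(argument=value, ...) on one line, values as JSON. step_arm: Moves the arm, as the interface text tells. Its arguments: {"type":"object","properties":{"xyz":{"type":"array"},"angular":{"type":"array"},"gripper":{"type":"array"}},"required":["xyz","angular","gripper"]}

```bash
ls; mkdir -p pics; cat > h.py <<'E'
import numpy as np, cv2
from bench import robot
from scipy.spatial.transform import Rotation as R
E
python3 - <<'E'
from h import *
print(robot.tcp_to_tips); print(robot.read_state())
for n in ("side","top","wrist"):
    c=robot.read_camera(n); cv2.imwrite(f"pics/{n}0.png",c["img"][:,:,::-1]); print(n,{k:v for k,v in c.items() if k!="img"})
    import pickle; pickle.dump(c,open(f"{n}0.pkl","wb"))
E
```

```text
pics
14.0
{'t': 0.0, 'joint_pos': array([-1.27714185e+00,  3.59499635e-01,  1.51143558e+00,  2.16959632e-05,
        1.27248505e+00, -1.15032571e-01]), 'joint_vel': array([ 0.00022553, -0.00022092, -0.00066239, -0.00066839,  0.00080459,
        0.00051146]), 'joint_torque': array([-8.15310232e-04, -5.27600312e+01, -2.78621882e+01, -4.50444704e-04,
        1.27553157e-02, -4.43761235e-05]), 'tool_pos': array([ 238.29081889, -549.94484929,  244.4555527 ]), 'tcp_rot': array([-3.13977950e+00, -2.30360095e-04,  4.08680443e-01]), 'contact_force': array([-0.45685135, -0.83607455,  1.08246369]), 'moment': array([-0.01300037, -0.06118862, -0.01692236]), 'gripper_width': 1.0030649001602525}
side {'fovy': 51.538427674906714, 'cx': 290.00436350639524, 'cy': 208.65661352448396, 'eye': array([487.94501952, 650.1771346 , 800.26135034]), 'orientation': array([ 7.28578723e-01,  3.05069324e-03, -3.11795502e+00])}
top {'fovy': 55.62069354750129, 'cx': 282.5266381153283, 'cy': 204.27190903460638, 'eye': array([ 397.72594883,   43.12014798, 1149.23267504]), 'orientation': array([ 0.09276613, -0.00991914, -1.58784197])}
wrist {'fovy': 66.48725584008719, 'cx': 279.64374945555306, 'cy': 213.07399309913492, 'eye': array([ 303.83527455, -520.66256195,  373.15014326]), 'orientation': array([-0.28414235,  0.00149532, -1.16308765])}
```

View pics/side0.png

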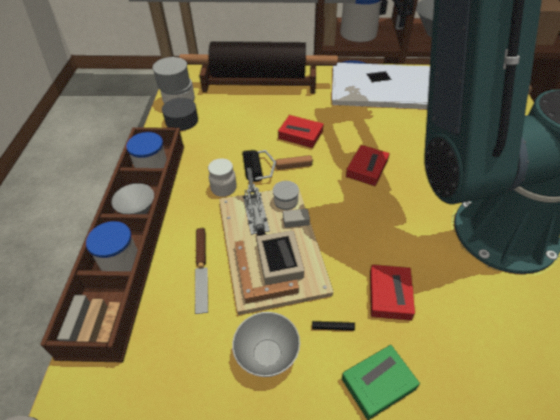

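View pics/top0.png

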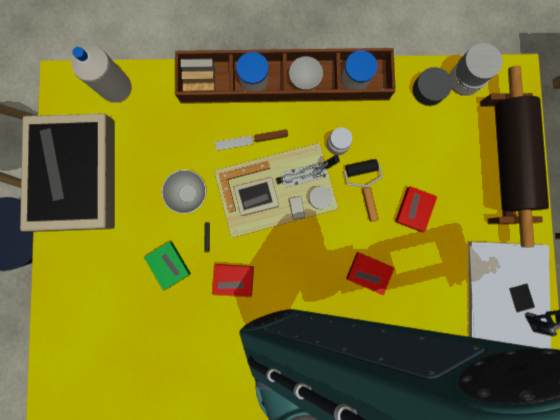

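View pics/wrist0.png

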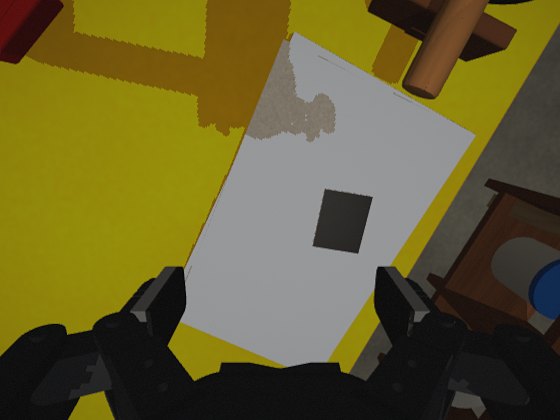

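The side view shows the board at about (275,245), with the stone at (280,257) and the lever at (252,165). The top view shows the board at about (277,190). I'll enlarge both.

```bash
python3 - <<'E'
import pickle,cv2
for n,(x0,y0,x1,y1) in {"side":(205,140,345,315),"top":(205,125,355,245)}.items():
    im=pickle.load(open(f"{n}0.pkl","rb"))["img"][y0:y1,x0:x1,::-1]
    s=5 if n=="top" else 3.4
    im=cv2.resize(im,None,fx=s,fy=s,interpolation=cv2.INTER_CUBIC)
    for x in range(x0,x1,10):
        cv2.line(im,(int((x-x0)*s),0),(int((x-x0)*s),6 if x%50 else 18),(255,0,255),1)
    for y in range(y0,y1,10):
        cv2.line(im,(0,int((y-y0)*s)),(6 if y%50 else 18,int((y-y0)*s)),(255,0,255),1)
    cv2.imwrite(f"pics/{n}0c.png",im)
E
```

```text
(no output)
```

View pics/side0c.png

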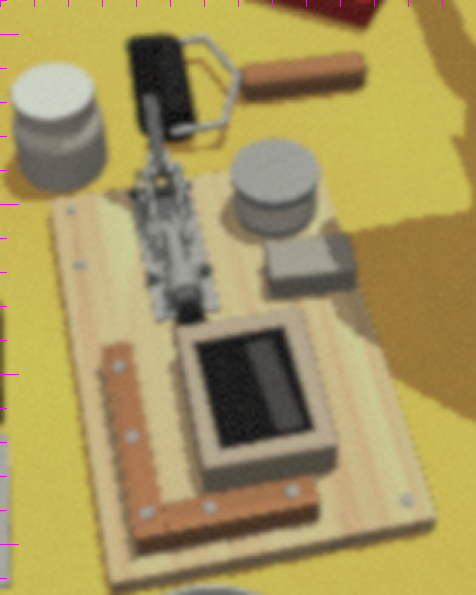

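View pics/top0c.png

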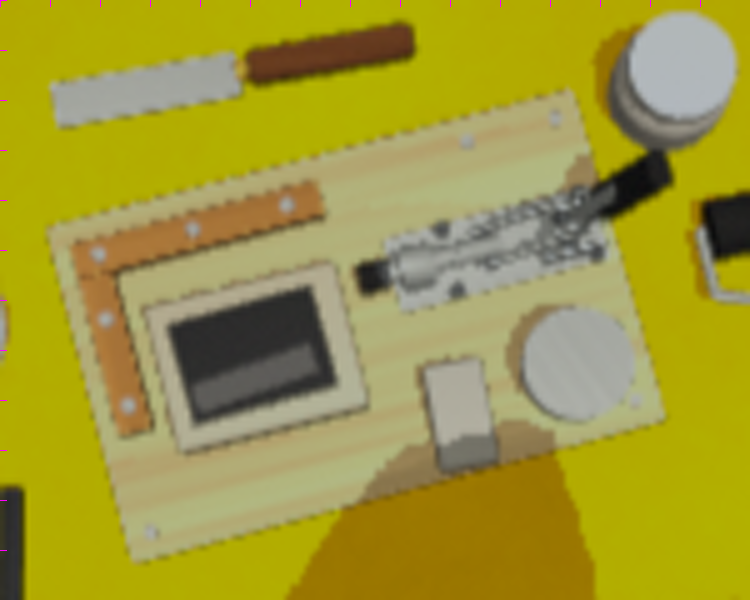

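```bash
cat >> h.py <<'E'
import pickle
def cam(n,f=None): return pickle.load(open(f or f"{n}0.pkl","rb"))
def ray(c,u,v):
    f=210/np.tan(np.radians(c["fovy"])/2)
    d=np.array([(u-c["cx"])/f,-(v-c["cy"])/f,-1]); return R.from_euler("xyz",c["orientation"]).as_matrix()@d
def onz(c,u,v,z):
    d=ray(c,u,v); return c["eye"]+d*(z-c["eye"][2])/d[2]
def proj(c,p):
    f=210/np.tan(np.radians(c["fovy"])/2)
    q=R.from_euler("xyz",c["orientation"]).as_matrix().T@(np.asarray(p)-c["eye"])
    return np.array([c["cx"]-f*q[0]/q[2], c["cy"]+f*q[1]/q[2]])
def fitrect(P,L):
    # P world pts xy, L local pts xy -> yaw, origin
    P=np.array(P)[:,:2];L=np.array(L,float);a=P-P.mean(0);b=L-L.mean(0)
    th=np.arctan2((b[:,0]*a[:,1]-b[:,1]*a[:,0]).sum(),(a*b).sum())
    Rm=np.array([[np.cos(th),-np.sin(th)],[np.sin(th),np.cos(th)]])
    o=P.mean(0)-Rm@L.mean(0); return th,o,P-(o+L@Rm.T)
E
python3 - <<'E'
from h import *
t=cam("top");s=cam("side")
T=lambda u,v:(205+u/5,125+v/5)
S=lambda u,v:(205+u/3.4,140+v/3.4)
Lb=[(100,158),(100,-158),(-100,-158),(-100,158)]
bt=[onz(t,*T(*p),18) for p in [(48,229),(573,90),(665,418),(133,562)]]
bs=[onz(s,*S(*p),18) for p in [(112,582),(52,203),(322,178),(434,522)]]
Ls=[(42,55),(42,-55),(-42,-55),(-42,55)]
st=[onz(t,*T(*p),50) for p in [(145,305),(335,263),(369,406),(186,452)]]
ss=[onz(s,*S(*p),50) for p in [(205,475),(178,327),(298,310),(336,450)]]
for n,P,L in (("bt",bt,Lb),("bs",bs,Lb),("b",bt+bs,Lb*2),("st",st,Ls),("ss",ss,Ls),("s",st+ss,Ls*2)):
    th,o,e=fitrect(P,L); print(n,np.degrees(th).round(2),o.round(1),e.round(1).tolist())
th,o,_=fitrect(bt,Lb); 
for P in (st,ss):
    t2,o2,_=fitrect(P,Ls); c,s_=np.cos(th),np.sin(th); d=o2-o; print("stone in board",c*d[0]+s_*d[1],-s_*d[0]+c*d[1],np.degrees(t2-th))
E
```

```text
bt 14.14 [545.1  47.7] [[-1.1, -1.9], [-1.4, 0.7], [1.0, 1.9], [1.4, -0.8]]
bs 12.95 [545.1  59. ] [[-3.1, -7.2], [0.8, -0.9], [0.8, 14.8], [1.5, -6.7]]
b 13.55 [545.1  53.3] [[-2.9, -6.9], [-0.0, -3.5], [2.9, -4.4], [0.1, -7.8], [-1.3, -2.2], [-0.6, 3.3], [-1.0, 21.1], [2.9, 0.4]]
st 12.95 [523.3 101.6] [[1.1, -0.1], [-1.6, 1.1], [-0.1, 2.3], [0.6, -3.4]]
ss 12.71 [524.8 109.9] [[-2.3, 1.3], [-2.3, -2.3], [2.7, 0.5], [1.9, 0.5]]
s 12.83 [524.1 105.7] [[0.2, -4.1], [-2.3, -2.9], [-0.7, -1.9], [-0.2, -7.6], [-1.4, 5.4], [-1.6, 1.7], [3.3, 4.7], [2.8, 4.8]]
stone in board -7.9870399960636345 57.60342238086206 -1.1918314174676072
stone in board -4.520850724961429 65.22865892719565 -1.4304872599495218
```

Request:
step_arm(xyz=[[19,42,3],[19,42,3],[19,42,3],[19,42,3],[19,42,3],[19,42,3],[19,42,3],[19,42,3],[19,42,3],[19,42,3]], angular=[[0,0,-0.7],[0,0,-0.7],[0,0,-0.7],[0,0,-0.7],[0,0,-0.7],[0,0,-0.7],[0,0,-0.7],[0,0,-0.7],[0,0,-0.7],[0,0,-0.7]], gripper=[0,0,0,0,0,0,0,0,0,0])

```text
t: 1.15
tool_pos: [428.8, -128.7, 275.4]
tcp_rot: [-3.142, -0.0, 0.286]
contact_force: [0.9, -0.4, -0.4]
gripper_width: 0.996
```

Request:
step_arm(xyz=[[19,42,0],[19,42,0],[19,42,0],[19,42,0],[0,0,0],[0,0,0],[0,0,0]], angular=[[0,0,-0.6],[0,0,-0.6],[0,0,-0.6],[0,0,-0.6],[0,0,0],[0,0,0],[0,0,0]], gripper=[0,0,0,0,0,0,0])

```text
t: 1.85
tool_pos: [503.8, 36.7, 275.0]
tcp_rot: [3.141, 0.001, 0.245]
contact_force: [0.1, 0.4, 0.8]
gripper_width: 1.001
```

```bash
python3 - <<'E'
from h import *
c=robot.read_camera("wrist"); cv2.imwrite("pics/w1.png",c["img"][:,:,::-1]); pickle.dump(c,open("w1.pkl","wb")); print(c["eye"],c["orientation"])
print(robot.read_state()["tool_pos"],robot.read_state()["tcp_rot"])
E
```

```text
[573.1561261   55.22282923 403.48619115] [-2.85488809e-01 -3.02591915e-04 -1.32733413e+00]
[503.83501991  36.40330303 275.06408662] [3.14148719e+00 8.72370226e-04 2.43670899e-01]
```

View pics/w1.png

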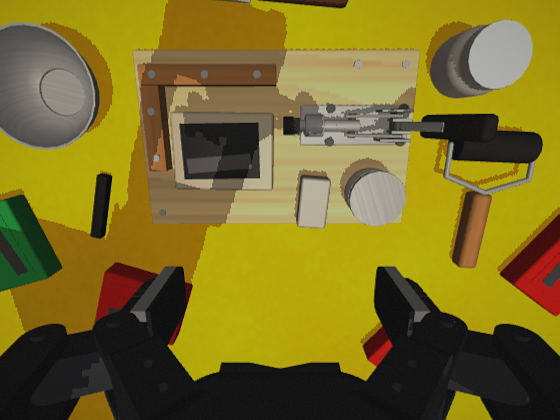

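Wrist view: board spans (134,50)–(418,222), stone top (172,113)–(273,188), slip (314,200), tin (375,195), lever grip (460,127). I'll enlarge it.

```bash
python3 - <<'E'
from h import *
c=cam("w","w1.pkl")["img"][:,:,::-1]
for k,(x0,y0,x1,y1) in enumerate([(125,40,285,230),(270,40,520,230)]):
    s=3.1; im=cv2.resize(c[y0:y1,x0:x1],None,fx=s,fy=s,interpolation=cv2.INTER_CUBIC)
    for x in range(x0,x1,10): cv2.putText(im,str(x) if x%50==0 else "|",(int((x-x0)*s),10),0,.35,(255,0,255),1)
    for y in range(y0,y1,10): cv2.putText(im,str(y) if y%50==0 else "-",(0,int((y-y0)*s)+4),0,.35,(255,0,255),1)
    cv2.imwrite(f"pics/w1c{k}.png",im)
E
```

```text
(no output)
```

View pics/w1c0.png

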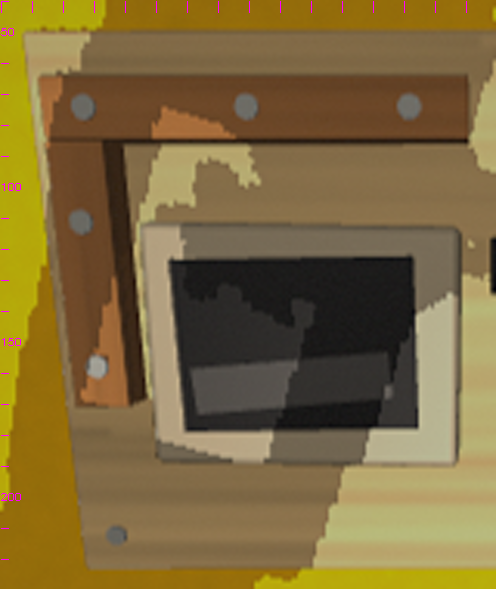

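View pics/w1c1.png

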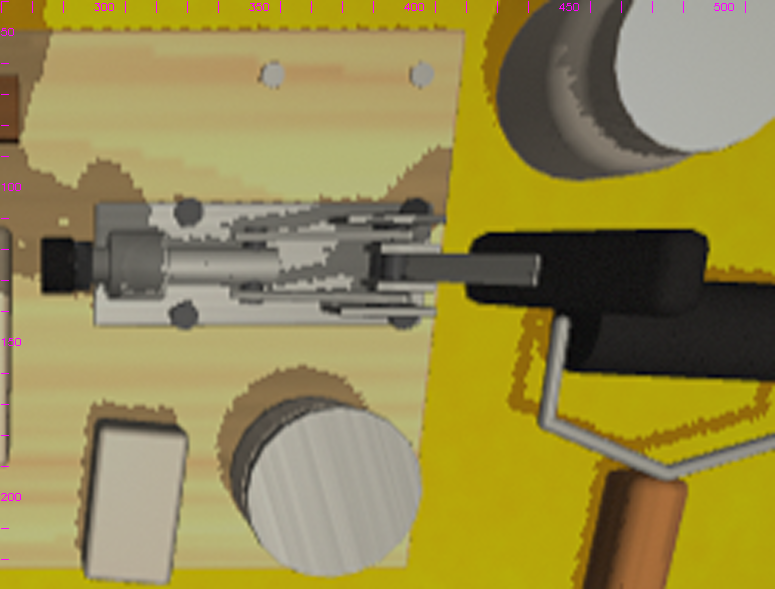

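```bash
python3 - <<'E'
from h import *
w=cam("w","w1.pkl")
A=lambda u,v:(125+u/3.1,40+v/3.1)
B=lambda u,v:(270+u/3.1,40+v/3.1)
Lb=[(100,158),(-100,158),(100,-158),(-100,-158)]
bt=[onz(w,*p,18) for p in [A(24,32),A(88,568),B(464,31),B(408,568)]]
th,o,e=fitrect(bt,Lb); print("board",np.degrees(th),o,e.round(1).tolist())
Ls=[(42,55),(42,-55),(-42,-55),(-42,55)]
st=[onz(w,*A(*p),50) for p in [(144,224),(460,228),(459,465),(157,463)]]
t2,o2,e=fitrect(st,Ls); print("stone",np.degrees(t2),o2,e.round(1).tolist())
Rb=np.array([[np.cos(th),-np.sin(th)],[np.sin(th),np.cos(th)]])
loc=lambda p:((np.array(p)[:2]-o)@Rb).round(1)
print("stone loc",loc(o2),np.degrees(t2-th),[loc(p).tolist() for p in st])
print("fence top ends (z40)",loc(onz(w,*A(150,140),40)),loc(onz(w,*A(468,141),40)))
print("fence face bottom?",loc(onz(w,*A(468,141),18)))
print("tin",loc(onz(w,*B(334,490),58)))
print("slip",[loc(onz(w,*B(*p),43)).tolist() for p in [(98,425),(187,430),(170,583),(85,575)]])
print("tip",loc(onz(w,*B(42,265),46)))
print("grip end",loc(onz(w,*B(705,270),138)),"start",loc(onz(w,*B(470,267),76)))
print("tub",loc(onz(w,*B(700,70),75)))
# predicted pts in w
bo=np.array([*o,0])
def W(x,y,z): return np.array([*(o+Rb@np.array([x,y])),z])
for n,p in (("pivot",W(20,-129.5,36)),("gripend",W(20,-129.5-59,36+102)),("stop",W(16,125,18)),("fence",W(62,0,40)),("fence145",W(62,125,40))):
    print(n,p.round(1),proj(w,p).round(1))
for n in("top","side"):
  c=cam(n); print(n,[proj(c,W(*l,18)).round(1).tolist() for l in Lb])
E
```

```text
board 14.056267085759503 [545.99972194  51.67611226] [[-0.3, -1.2], [1.3, -1.0], [-1.2, 1.6], [0.2, 0.6]]
stone 13.1014274992736 [524.40790308 106.09195808] [[-0.5, -1.9], [-0.8, 0.8], [1.0, 0.8], [0.3, 0.3]]
stone loc [-7.7 58. ] -0.9548395864859031 [[34.3, 110.6], [32.8, 3.3], [-49.5, 4.3], [-48.5, 113.9]]
fence top ends (z40) [ 61.8 109.1] [61.3  0.6]
fence face bottom? [63.4  0.8]
tin [ -57.1 -111.9]
slip [[-36.1, -28.1], [-38.0, -60.8], [-97.3, -56.8], [-94.0, -24.1]]
tip [20.5 -7.5]
grip end [  20.7 -177.6] start [  20.2 -143.3]
tub [  77.7 -206.4]
pivot [596.9 -69.1  36. ] [393.7 125.6]
gripend [ 611.2 -126.3  138. ] [510.9 128. ]
stop [531.2 176.8  18. ] [169.5 129.3]
fence [606.1  66.7  40. ] [276.5  84.8]
fence145 [575.8 188.   40. ] [158.4  85. ]
top [[212.6, 170.1], [229.9, 237.6], [318.5, 142.3], [337.2, 208.8]]
side [[237.6, 311.6], [334.1, 292.2], [219.4, 198.6], [298.4, 185.7]]
```

Request:
step_arm(xyz=[[-24,26,0],[-24,26,0],[0,0,-40],[0,0,-40],[0,0,-40],[0,0,-40],[0,0,-20],[0,0,0],[0,0,0]], angular=[[0,0,0],[0,0,0],[0,0,0],[0,0,0],[0,0,0],[0,0,0],[0,0,0],[0,0,0],[0,0,0]], gripper=[255,255,255,255,255,255,255,255,255])

```text
t: 2.8
tool_pos: [456.6, 88.5, 95.6]
tcp_rot: [-3.142, 0.0, 0.243]
contact_force: [0.3, -0.6, 0.7]
gripper_width: -0.001
```

Request:
step_arm(xyz=[[0,0,-20],[0,0,-20],[0,0,-14],[0,0,0],[0,0,0]], angular=[[0,0,0],[0,0,0],[0,0,0],[0,0,0],[0,0,0]], gripper=[255,255,255,255,255])

```text
t: 3.3
tool_pos: [457.6, 89.2, 42.6]
tcp_rot: [3.141, -0.002, 0.244]
contact_force: [-0.2, 0.2, -0.0]
gripper_width: -0.001
```

```bash
cat >> h.py <<'E'
TH=np.radians(14.06);O=np.array([546.,51.7]);RB=np.array([[np.cos(TH),-np.sin(TH)],[np.sin(TH),np.cos(TH)]])
loc=lambda p:((np.array(p)[:2]-O)@RB).round(1)
W=lambda x,y,z=0:np.array([*(O+RB@np.array([x,y])),z])
E
python3 - <<'E'
from h import *
for n in("wrist","top","side"):
  c=robot.read_camera(n); im=c["img"][:,:,::-1]; pickle.dump(c,open(n+"2.pkl","wb"))
  if n=="top": im=cv2.resize(im[125:245,205:355],None,fx=5,fy=5)
  if n=="side": im=cv2.resize(im[140:315,205:345],None,fx=3.4,fy=3.4)
  cv2.imwrite(f"pics/{n}2.png",im)
s=robot.read_state();print(s["tool_pos"],loc(s["tool_pos"]),s["tcp_rot"],s["contact_force"],s["t"])
E
```

```text
[457.66739265  89.41529476  42.57040438] [-76.5  58. ] [ 3.14115354e+00 -2.62664396e-03  2.44593181e-01] [-0.32619162  0.01625021  1.15979737] 3.45
```

View pics/wrist2.png

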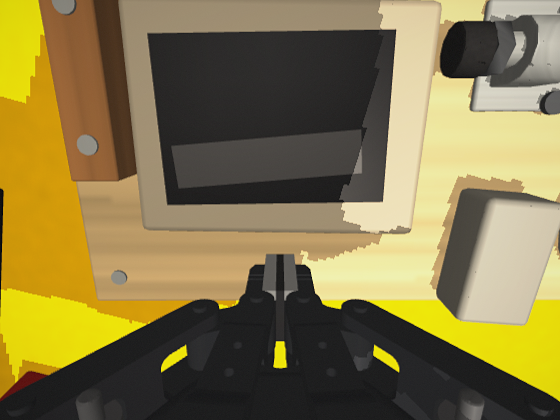

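View pics/side2.png

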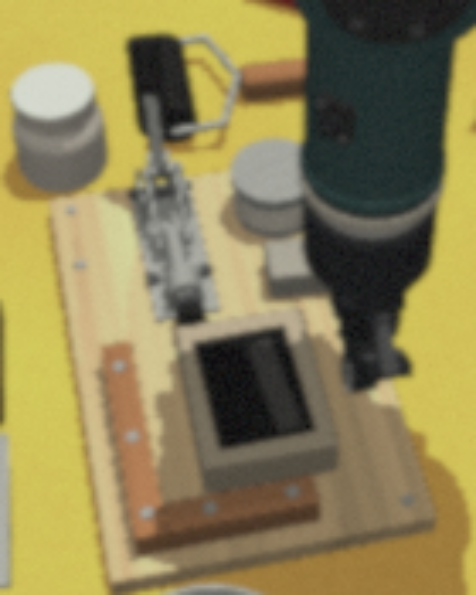

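The shut fingers stand in front of the stone's front-face middle: fingertips (280,265), stone's front edge from (145,228) to (412,232). Now I'll push along board +x.

Request:
step_arm(xyz=[[4.85,1.21,0],[4.85,1.21,0],[3.88,0.97,0],[3.88,0.97,0],[3.88,0.97,0],[3.88,0.97,0],[3.88,0.97,0],[3.88,0.97,0]], angular=[[0,0,0],[0,0,0],[0,0,0],[0,0,0],[0,0,0],[0,0,0],[0,0,0],[0,0,0]], gripper=[255,255,255,255,255,255,255,255])

```text
t: 4.25
tool_pos: [487.1, 97.6, 40.8]
tcp_rot: [-3.141, 0.005, 0.245]
contact_force: [-5.1, -1.7, 3.6]
gripper_width: 0.002
```

```bash
python3 - <<'E'
from h import *
c=robot.read_camera("wrist"); im=c["img"][:,:,::-1]; pickle.dump(c,open("wrist3.pkl","wb"))
cv2.imwrite(f"pics/wrist3.png",im)
s=robot.read_state();print(s["tool_pos"],loc(s["tool_pos"]),s["contact_force"],s["t"])
E
```

```text
[488.42501517  97.70990899  40.84527144] [-44.7  58.6] [-2.96158033 -0.11883318 -1.9866882 ] 4.3
```

View pics/wrist3.png

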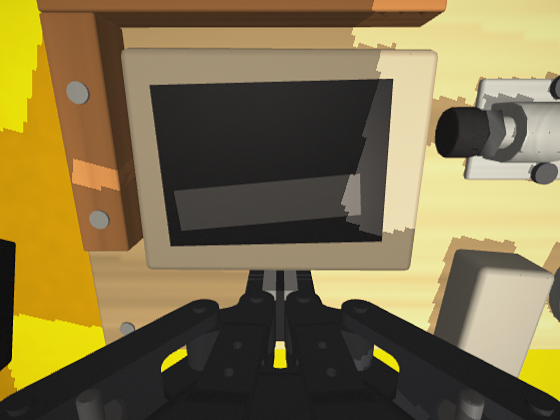

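The stone slides; a gap to the fence still shows at the top (rows 25–50). Continuing.

Request:
step_arm(xyz=[[2.91,0.73,0],[2.91,0.73,0],[1.94,0.49,0],[0,0,0]], angular=[[0,0,0],[0,0,0],[0,0,0],[0,0,0]], gripper=[255,255,255,255])

```text
t: 4.7
tool_pos: [497.8, 99.8, 41.1]
tcp_rot: [-3.141, -0.001, 0.245]
contact_force: [-2.4, 0.0, -1.2]
gripper_width: 0.0
```

Request:
step_arm(xyz=[[1.45,0.36,0],[1.45,0.36,0]], angular=[[0,0,0],[0,0,0]], gripper=[255,255])

```text
t: 4.9
tool_pos: [499.8, 100.4, 41.2]
tcp_rot: [-3.141, 0.001, 0.245]
contact_force: [-3.3, -1.5, -1.5]
gripper_width: 0.0
```

```bash
python3 - <<'E'
from h import *
c=robot.read_camera("wrist"); im=c["img"][:,:,::-1]; pickle.dump(c,open("wrist4.pkl","wb"))
cv2.imwrite(f"pics/wrist4.png",im)
s=robot.read_state();print(s["tool_pos"],loc(s["tool_pos"]),s["contact_force"],s["t"])
E
```

```text
[499.9890174  100.39498931  41.15874717] [-32.8  58.4] [-2.71060624 -1.07272855 -0.94579385] 4.95
```

View pics/wrist4.png

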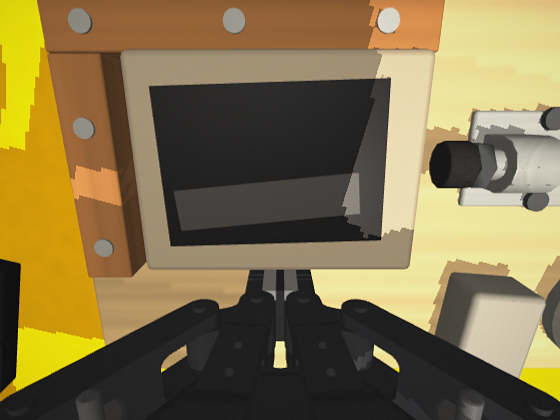

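Request:
step_arm(xyz=[[0.97,0.24,0],[0.97,0.24,0]], angular=[[0,0,0],[0,0,0]], gripper=[255,255])

```text
t: 5.15
tool_pos: [500.0, 100.4, 41.2]
tcp_rot: [-3.141, 0.004, 0.245]
contact_force: [-10.0, -3.9, 7.3]
gripper_width: 0.001
```

Request:
step_arm(xyz=[[0.97,0.24,0],[0,0,0]], angular=[[0,0,0],[0,0,0]], gripper=[255,255])

```text
t: 5.35
tool_pos: [500.0, 100.5, 41.1]
tcp_rot: [-3.141, 0.006, 0.245]
contact_force: [-9.1, -4.5, 6.2]
gripper_width: 0.0
```

Request:
step_arm(xyz=[[0.97,0.24,0],[0.97,0.24,0],[0,0,0]], angular=[[0,0,0],[0,0,0],[0,0,0]], gripper=[255,255,255])

```text
t: 5.65
tool_pos: [500.0, 100.6, 40.8]
tcp_rot: [-3.141, 0.009, 0.245]
contact_force: [-12.9, -5.4, 8.3]
gripper_width: -0.004
```

```bash
python3 - <<'E'
from h import *
c=robot.read_camera("wrist"); im=c["img"][:,:,::-1]; pickle.dump(c,open("wrist5.pkl","wb"))
im=cv2.resize(im[30:90,100:460],None,fx=2.2,fy=4)
cv2.imwrite(f"pics/wrist5.png",im)
s=robot.read_state();print(s["tool_pos"],loc(s["tool_pos"]),s["contact_force"],s["moment"],s["t"])
E
```

```text
[499.98355055 100.62465634  40.81453908] [-32.8  58.6] [-12.10823589  -5.8954001    8.42442907] [-0.77551991  1.86868074  0.00430512] 5.7
```

View pics/wrist5.png

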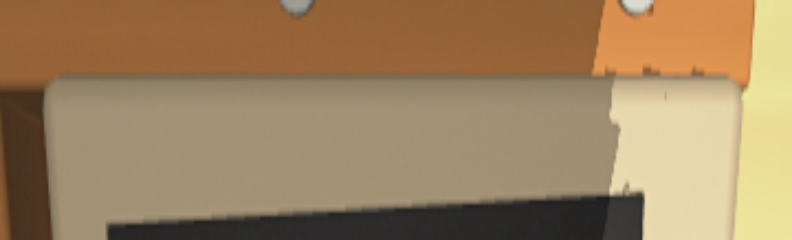

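The stone's rear edge is parallel to the fence with no gap (edge level across rows 75–80 of the crop), and the force rose to about 14 N with no further movement. Next I back off and rise.

Request:
step_arm(xyz=[[-2.91,-0.73,0],[-4.85,-1.21,0],[-9.7,-2.43,0],[-9.7,-2.43,0],[0,0,30],[0,0,40],[0,0,40],[0,0,40],[0,0,30],[0,0,0]], angular=[[0,0,0],[0,0,0],[0,0,0],[0,0,0],[0,0,0],[0,0,0],[0,0,0],[0,0,0],[0,0,0],[0,0,0]], gripper=[255,255,255,255,255,255,255,255,255,255])

```text
t: 6.7
tool_pos: [480.7, 94.9, 225.7]
tcp_rot: [3.14, -0.01, 0.245]
contact_force: [0.2, -0.2, -0.6]
gripper_width: -0.004
```

```bash
python3 - <<'E'
from h import *
c=robot.read_camera("wrist"); im=c["img"][:,:,::-1]; pickle.dump(c,open("wrist6.pkl","wb"))
cv2.imwrite(f"pics/wrist6.png",im)
s=robot.read_state();print(s["tool_pos"],loc(s["tool_pos"]),s["tcp_rot"],s["contact_force"],s["joint_pos"],s["t"])
print(W(20,-228,124)-s["tool_pos"])
E
```

```text
[479.23987188  94.79750738 223.50961746] [-54.3  58. ] [ 3.14058439 -0.0059083   0.24472206] [ 0.5675653   0.21720756 -1.09787512] [5.36807938e-02 2.18712422e-01 1.77661989e+00 1.45203450e-04
 1.14026809e+00 1.37969784e+00] 6.75
[ 141.55079594 -259.40829308  -99.50961746]
```

View pics/wrist6.png

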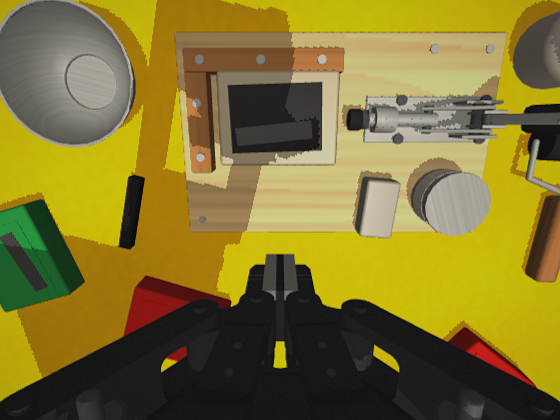

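The stone is flat to the fence and everything else is unmoved. Now I go round behind the lever, staying high.

Request:
step_arm(xyz=[[17.7,-32.4,0],[17.7,-32.4,0],[17.7,-32.4,0],[17.7,-32.4,0],[17.7,-32.4,0],[17.7,-32.4,0],[17.7,-32.4,0],[17.7,-32.4,0],[0,0,-30],[0,0,0]], angular=[[0,0,0],[0,0,0],[0,0,0],[0,0,0],[0,0,0],[0,0,0],[0,0,0],[0,0,0],[0,0,0],[0,0,0]], gripper=[255,255,255,255,255,255,255,255,255,255])

```text
t: 7.75
tool_pos: [616.1, -164.2, 185.9]
tcp_rot: [-3.136, 0.008, 0.243]
contact_force: [-1.4, 0.6, -0.7]
gripper_width: 0.001
```

```bash
python3 - <<'E'
from h import *
for n in("wrist","top","side"):
  c=robot.read_camera(n); im=c["img"][:,:,::-1]; pickle.dump(c,open(n+"7.pkl","wb"))
  if n=="top": im=cv2.resize(im[125:245,225:375],None,fx=5,fy=5)
  if n=="side": im=cv2.resize(im[90:265,190:330],None,fx=3.4,fy=3.4)
  cv2.imwrite(f"pics/{n}7.png",im)
s=robot.read_state();print(s["tool_pos"],loc(s["tool_pos"]),s["tcp_rot"],s["contact_force"],s["t"])
E
```

```text
[ 618.39990634 -163.59364853  190.61811823] [  17.9 -226.4] [-3.13996561e+00  1.82604848e-03  2.45160297e-01] [ 1.1360879   0.19807927 -0.26811519] 7.9
```

View pics/wrist7.png

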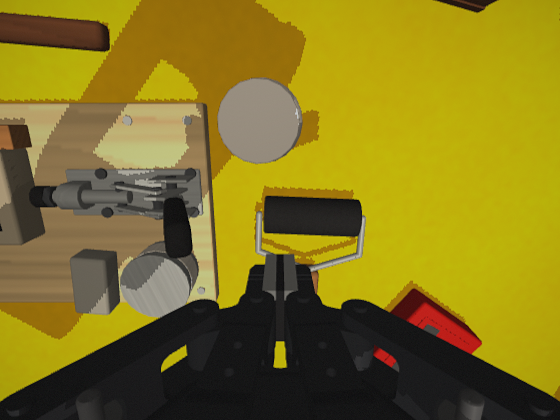

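View pics/side7.png

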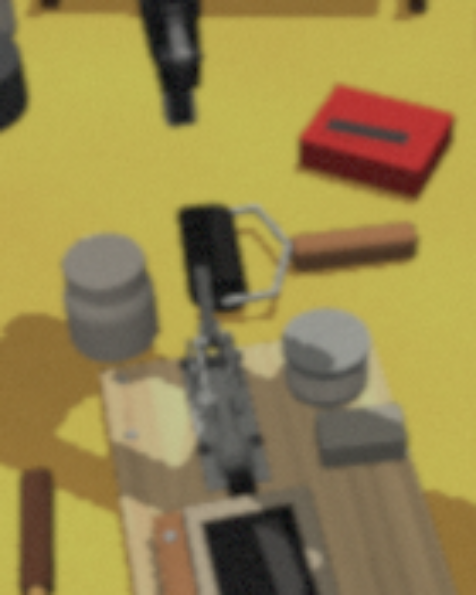

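```bash
python3 - <<'E'
from h import *
w=cam("","wrist7.pkl")
for a in (-30,-25,-20):
  f=np.radians(a);print(a,[proj(w,W(20,-129.5+r*np.sin(f),36+r*np.cos(f))).round(0).tolist() for r in(0,46,118)])
print("tips",proj(w,W(20,-226.4,176)))
E
```

```text
-30 [[173.0, 197.0], [186.0, 209.0], [217.0, 238.0]]
-25 [[173.0, 197.0], [181.0, 210.0], [200.0, 241.0]]
-20 [[173.0, 197.0], [176.0, 210.0], [181.0, 244.0]]
tips [282.03273639 267.00759095]
```

Request:
step_arm(xyz=[[1.9,0.5,0],[0,0,-25],[0,0,-25],[0,0,-16],[0,0,0]], angular=[[0,0,0],[0,0,0],[0,0,0],[0,0,0],[0,0,0]], gripper=[255,255,255,255,255])

```text
t: 8.4
tool_pos: [620.0, -162.7, 124.0]
tcp_rot: [-3.14, 0.003, 0.246]
contact_force: [0.0, 0.3, -0.1]
gripper_width: 0.002
```

```bash
python3 - <<'E'
from h import *
for n in("wrist",):
  c=robot.read_camera(n); im=c["img"][:,:,::-1]; pickle.dump(c,open(n+"8.pkl","wb"))
  cv2.imwrite(f"pics/{n}8.png",im)
s=robot.read_state();print(s["tool_pos"],loc(s["tool_pos"]),s["tcp_rot"],s["contact_force"],s["t"])
E
```

```text
[ 621.02348504 -163.17506291  125.35878427] [  20.6 -226.7] [-3.14090901e+00  7.43867199e-04  2.45556769e-01] [0.1838754  0.72566713 0.54616867] 8.45
```

View pics/wrist8.png

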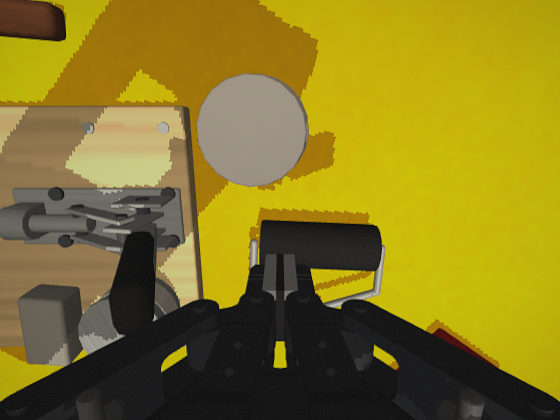

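The lever leans by about 18–20° (grip end at about (135,325)), and the fingers are behind it at (280,270). I raise a little and approach it along +y.

Request:
step_arm(xyz=[[0,0,10],[-2.43,9.7,0],[-2.43,9.7,0],[-2.43,9.7,0],[-1.46,5.82,0],[0,0,0]], angular=[[0,0,0],[0,0,0],[0,0,0],[0,0,0],[0,0,0],[0,0,0]], gripper=[255,255,255,255,255,255])

```text
t: 9.05
tool_pos: [612.1, -127.7, 135.3]
tcp_rot: [-3.141, 0.0, 0.246]
contact_force: [0.2, -0.2, -0.8]
gripper_width: -0.0
```

```bash
python3 - <<'E'
from h import *
for n in("wrist",):
  c=robot.read_camera(n); im=c["img"][:,:,::-1]; pickle.dump(c,open(n+"9.pkl","wb"))
  cv2.imwrite(f"pics/{n}9.png",im)
s=robot.read_state();print(s["tool_pos"],loc(s["tool_pos"]),s["tcp_rot"],s["contact_force"],s["t"])
E
```

```text
[ 612.33919156 -128.31260638  135.27795149] [  20.6 -190.7] [-3.14143838e+00  2.45585318e-04  2.45745230e-01] [ 0.13953488 -0.07654211 -0.15528569] 9.1
```

View pics/wrist9.png

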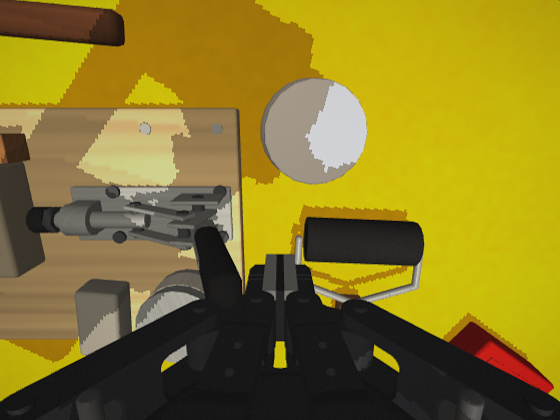

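Request:
step_arm(xyz=[[-1.21,4.85,0.6],[-1.21,4.85,0.6],[-1.21,4.85,0.6],[-1.21,4.85,0.6],[-1.21,4.85,0.6],[-1.21,4.85,0.6],[-1.21,4.85,0.6],[-1.21,4.85,0.6]], angular=[[0,0,0],[0,0,0],[0,0,0],[0,0,0],[0,0,0],[0,0,0],[0,0,0],[0,0,0]], gripper=[255,255,255,255,255,255,255,255])

```text
t: 9.9
tool_pos: [602.7, -89.7, 140.0]
tcp_rot: [-3.141, 0.0, 0.245]
contact_force: [0.2, -1.1, -0.2]
gripper_width: 0.0
```

```bash
python3 - <<'E'
from h import *
for n in("wrist","side"):
  c=robot.read_camera(n); im=c["img"][:,:,::-1]; pickle.dump(c,open(n+"10.pkl","wb"))
  if n=="side": im=cv2.resize(im[90:265,190:330],None,fx=3.4,fy=3.4)
  cv2.imwrite(f"pics/{n}10.png",im)
s=robot.read_state();print(s["tool_pos"],loc(s["tool_pos"]),s["tcp_rot"],s["contact_force"],s["t"])
E
```

```text
[602.48483282 -89.30570954 140.04153905] [  20.5 -150.5] [-3.14086902e+00  3.78635679e-04  2.45278880e-01] [-0.56721076  0.34192278 -0.43493786] 10.0
```

View pics/wrist10.png

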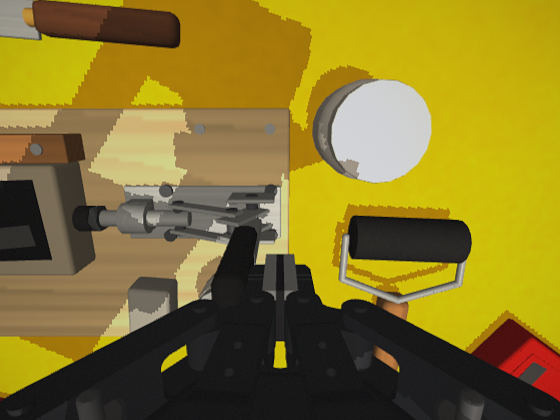

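View pics/side10.png

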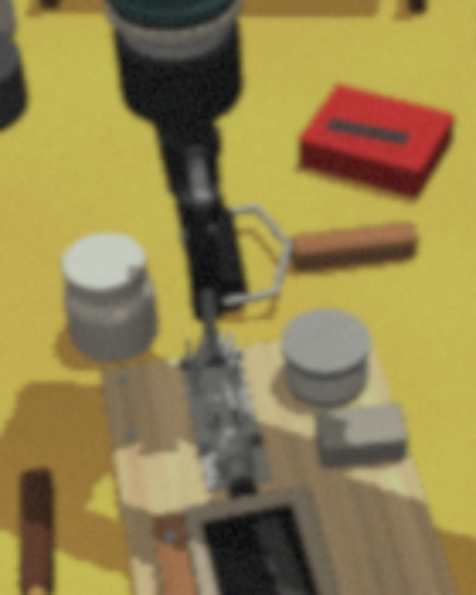

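Request:
step_arm(xyz=[[-1.37,5.48,-0.3],[-1.37,5.48,-0.3],[-1.37,5.48,-0.3],[-1.37,5.48,-0.3],[-1.36,5.43,-1.8],[-1.36,5.43,-1.8],[-1.36,5.43,-1.8],[-1.36,5.43,-1.8]], angular=[[0,0,0],[0,0,0],[0,0,0],[0,0,0],[0,0,0],[0,0,0],[0,0,0],[0,0,0]], gripper=[255,255,255,255,255,255,255,255])

```text
t: 10.8
tool_pos: [591.9, -46.1, 131.5]
tcp_rot: [-3.141, -0.0, 0.245]
contact_force: [0.2, -0.7, -0.9]
gripper_width: -0.007
```

```bash
python3 - <<'E'
from h import *
for n in("wrist","side"):
  c=robot.read_camera(n); im=c["img"][:,:,::-1]; pickle.dump(c,open(n+"11.pkl","wb"))
  if n=="side": im=cv2.resize(im[90:265,190:330],None,fx=3.4,fy=3.4)
  cv2.imwrite(f"pics/{n}11.png",im)
s=robot.read_state();print(s["tool_pos"],loc(s["tool_pos"]),s["tcp_rot"],s["contact_force"],s["t"])
E
```

```text
[591.27143213 -45.55227694 131.17083193] [  20.3 -105.3] [-3.14053281e+00  1.04342254e-03  2.45302650e-01] [-0.36396874  0.51772415  0.48645374] 10.9
```

View pics/wrist11.png

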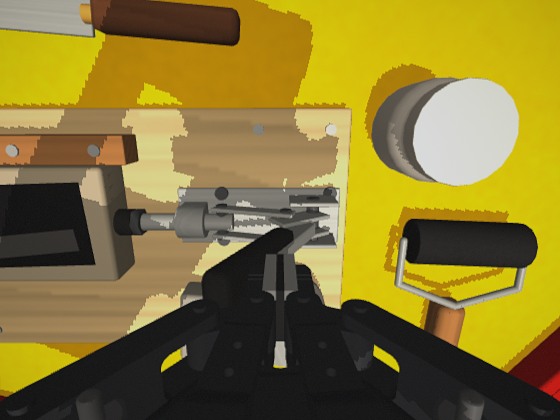

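View pics/side11.png

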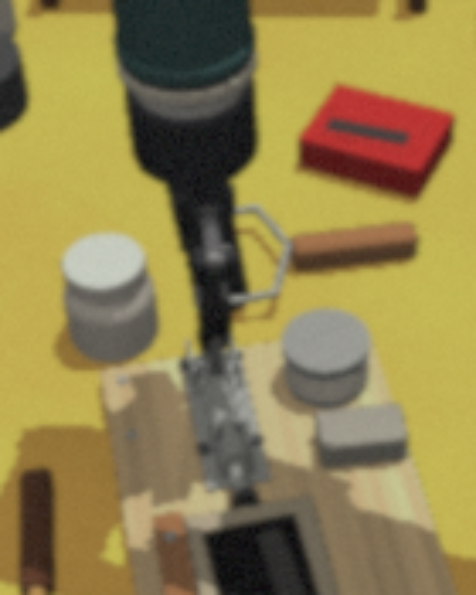

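The lever is about 30° over (grip from (235,280)) and the tip is at the stone. I continue along the arc.

Request:
step_arm(xyz=[[-0.96,3.84,-2.56],[-0.96,3.84,-2.56],[-0.96,3.84,-2.56],[-0.96,3.84,-2.56],[-0.96,3.84,-2.56]], angular=[[0,0,0],[0,0,0],[0,0,0],[0,0,0],[0,0,0]], gripper=[255,255,255,255,255])

```text
t: 11.4
tool_pos: [587.3, -27.4, 118.8]
tcp_rot: [3.141, -0.0, 0.245]
contact_force: [0.8, -3.1, 1.8]
gripper_width: -0.001
```

Request:
step_arm(xyz=[[-0.67,2.69,-2.78],[-0.67,2.69,-2.78],[-0.67,2.69,-2.78],[-0.67,2.69,-2.78]], angular=[[0,0,0],[0,0,0],[0,0,0],[0,0,0]], gripper=[255,255,255,255])

```text
t: 11.8
tool_pos: [584.6, -16.3, 107.8]
tcp_rot: [-3.141, -0.0, 0.245]
contact_force: [-0.4, -0.4, 4.1]
gripper_width: -0.0
```

```bash
python3 - <<'E'
from h import *
for n in("wrist",):
  c=robot.read_camera(n); im=c["img"][:,:,::-1]; pickle.dump(c,open(n+"12.pkl","wb"))
  cv2.imwrite(f"pics/{n}12.png",im)
s=robot.read_state();print(s["tool_pos"],loc(s["tool_pos"]),s["tcp_rot"],s["contact_force"],s["t"])
E
```

```text
[584.33634862 -15.85069008 107.28346562] [ 20.8 -74.8] [-3.14090034e+00 -1.24710864e-04  2.44638447e-01] [0.15715239 0.36535358 2.55591313] 11.85
```

View pics/wrist12.png

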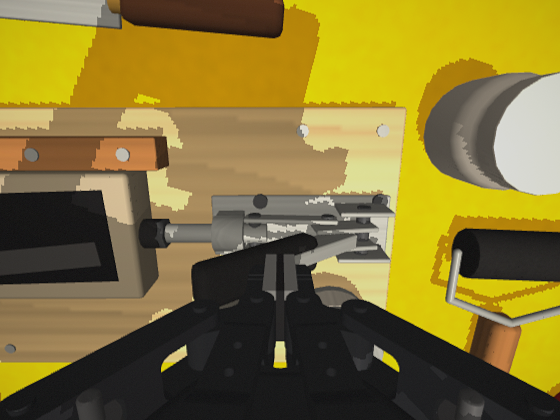

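Request:
step_arm(xyz=[[-0.58,2.33,-3.2],[-0.58,2.33,-3.2],[-0.6,2.4,-4],[-0.6,2.4,-4]], angular=[[0,0,0],[0,0,0],[0,0,0],[0,0,0]], gripper=[255,255,255,255])

```text
t: 12.25
tool_pos: [581.4, -6.8, 92.5]
tcp_rot: [-3.141, 0.001, 0.245]
contact_force: [-1.1, -0.1, 0.2]
gripper_width: 0.002
```

Request:
step_arm(xyz=[[-0.5,2,-4.3],[-0.5,2,-4.3],[0,0,0]], angular=[[0,0,0],[0,0,0],[0,0,0]], gripper=[255,255,255])

```text
t: 12.55
tool_pos: [580.3, -2.8, 83.8]
tcp_rot: [-3.141, 0.002, 0.245]
contact_force: [-0.6, -0.1, 0.4]
gripper_width: -0.001
```

```bash
python3 - <<'E'
from h import *
for n in("wrist",):
  c=robot.read_camera(n); im=c["img"][:,:,::-1]; pickle.dump(c,open(n+"13.pkl","wb"))
  cv2.imwrite(f"pics/{n}13.png",im)
s=robot.read_state();print(s["tool_pos"],loc(s["tool_pos"]),s["tcp_rot"],s["contact_force"],s["t"])
E
```

```text
[580.68227245  -2.97170795  84.23959216] [ 20.4 -61.5] [-3.14111310e+00  9.79769697e-04  2.44950417e-01] [-0.13095894  0.07224761  0.2457901 ] 12.6
```

View pics/wrist13.png

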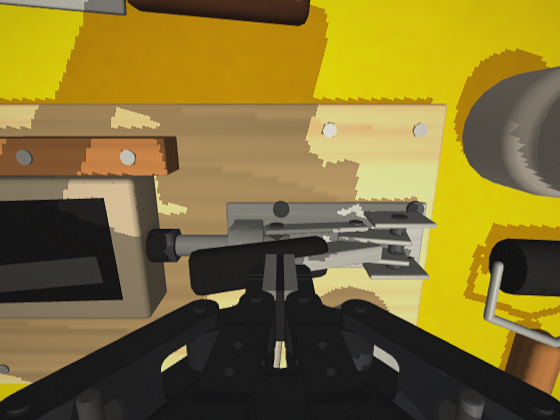

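No contact force is left, so the lever seems to have snapped away from the fingers. I'll rise and look.

Request:
step_arm(xyz=[[0,0,20],[0,0,40],[0,0,40],[0,0,40],[-20,10,40],[-30,12,0],[-30,12,0],[0,0,0],[0,0,0]], angular=[[0,0,0],[0,0,0],[0,0,0],[0,0,0],[0,0,0],[0,0,0],[0,0,0],[0,0,0],[0,0,0]], gripper=[255,255,255,255,255,255,255,255,255])

```text
t: 13.5
tool_pos: [501.0, 30.9, 265.3]
tcp_rot: [3.141, -0.001, 0.245]
contact_force: [0.4, -0.4, -0.4]
gripper_width: 0.0
```

```bash
python3 - <<'E'
from h import *
for n in("wrist","side"):
  c=robot.read_camera(n); im=c["img"][:,:,::-1]; pickle.dump(c,open(n+"14.pkl","wb"))
  if n=="side": im=cv2.resize(im[140:315,205:345],None,fx=3.4,fy=3.4)
  cv2.imwrite(f"pics/{n}14.png",im)
s=robot.read_state();print(s["tool_pos"],loc(s["tool_pos"]),s["tcp_rot"],s["contact_force"],s["t"])
c=cam("","wrist14.pkl")
for d in (72,60,50):
  f=np.radians(d);print(d,[proj(c,W(20,-129.5+r*np.sin(f)+7.5*np.cos(f)*-1,36+r*np.cos(f)+7.5*np.sin(f))).round(0).tolist() for r in(46,118)])
print("stone corners",[proj(c,W(20+x,70+y,50)).round(1).tolist() for x,y in[(42,55),(42,-55),(-42,-55),(-42,55)]])
E
```

```text
[502.26503168  30.49842178 265.03033361] [-47.6  -9.9] [ 3.14103007e+00 -1.36033996e-03  2.44571890e-01] [-0.48682285 -1.68901422 -0.01853059] 13.6
72 [[359.0, 123.0], [292.0, 123.0]]
60 [[366.0, 123.0], [306.0, 123.0]]
50 [[373.0, 123.0], [323.0, 123.0]]
stone corners [[145.9, 79.1], [256.3, 79.0], [258.0, 163.5], [155.1, 163.7]]
```

View pics/wrist14.png

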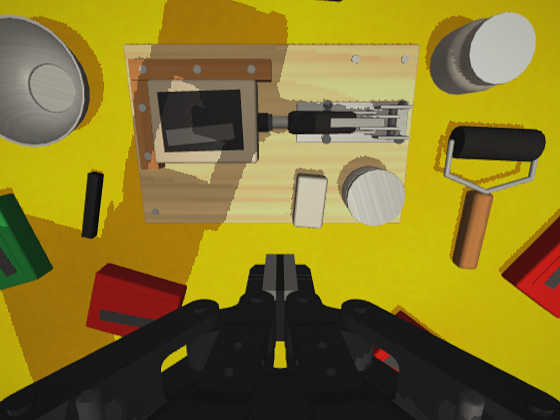

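View pics/side14.png

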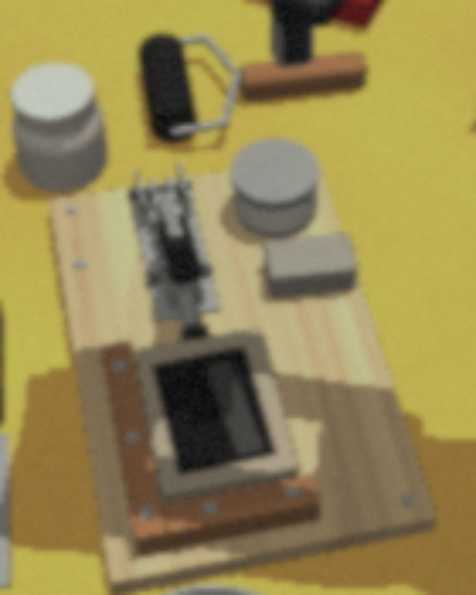

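```bash
python3 - <<'E'
from h import *
c=cam("","wrist14.pkl");im=c["img"][:,:,::-1].copy()
x0,y0,s=130,50,4
im=cv2.resize(im[y0:y0+130,x0:x0+195],None,fx=s,fy=s,interpolation=cv2.INTER_CUBIC)
for x,y in[(42,55),(42,-55),(-42,-55),(-42,55)]:
  p=(proj(c,W(20+x,70+y,50))-[x0,y0]+.5)*s; cv2.drawMarker(im,tuple(int(v) for v in p),(0,0,255),0,14,1)
cv2.imwrite("pics/w14c.png",im)
E
```

```text
(no output)
```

View pics/w14c.png

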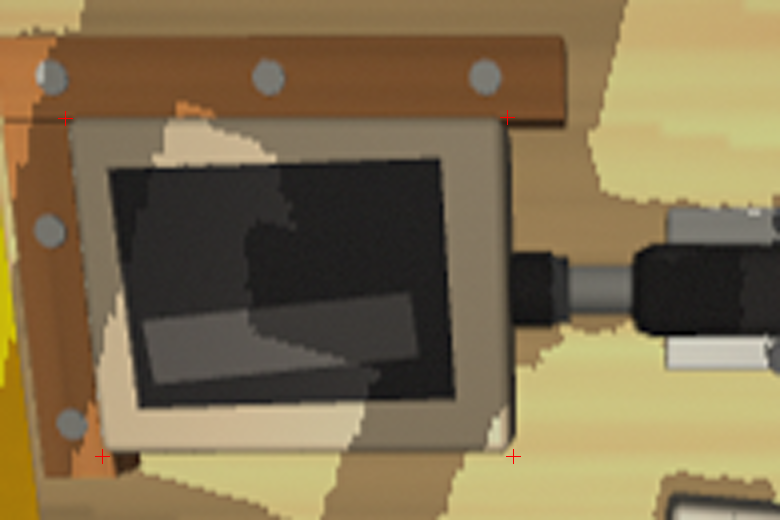

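The stone's corners match the target marks within about 2 px (~2 mm). It sits square in the corner with the tip pressed on it, and the grip end at u≈289 matches the locked angle (292 predicted). Handing in.

```bash
python3 - <<'E'
from h import *
print(robot.sign_off())
E
```

```text
the job is handed in; nothing more can be done
None
```

The stone is locked up: flat against the rear fence, against the end stop, and held by the locked clamp. I signed off at about 13.6 s of the 54 s allowed.

- **Sliding:** I slid the stone back with the shut fingertips pushing low on the middle of its front face. It stopped on the fence at about 14 N, and its rear edge was level with the fence in the picture. I never lifted it.
- **Clamping:** I pushed the lever over from behind along its arc, with about 4 N at the highest reading. Past the dead point the contact force dropped to zero, so it had snapped away from the fingers.

**Last checks:**
- In the last wrist picture the stone's corners lie within about 2 px (roughly 2 mm) of where fence and stop should put them. The rubber tip is pressed against the stone.
- The end of the lever's grip is at pixel column 289. I computed 292 for locked and 306 for the dead point.
- By eye, the other things in view had not moved. The knife was mostly out of view in the last pictures. The gripper was well clear and touching nothing.

**What disagreed:**
- My first estimate from the side camera was about 8 mm off the top camera's in y. One of the corners I used was hidden behind the tin, so I worked from the close wrist picture instead, which fitted within 2 mm.
- The lever started about 10° further over than the fully open 30° lean, which made no difference to the push.

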